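# File the piled slide boxes in their colour trays

### The job

Take apart the crosswise pile of four microscope-slide boxes on the cork mat and set each box into the tray of its own colour, lying flat on the tray floor inside the rim, right way up. Keep the boxes roughly level, set them down rather than dropping them, and leave the amber bottle and the white jar where they stand.

Things in the scene. Friction and masses are not known exactly. Their poses are not given: they have to be found in the camera images.
- red_box: red plastic slide box, closed, loose, about 70 g: 104 mm long (its x), 32 wide (its y), 22 high (its z), small white label on top near one end. Origin at the centre of its underside. Starts in the bottom layer of the pile, on the 4 mm thick, 130 mm square fixed cork mat (underside 4 mm above the bench), parallel to the other bottom box, 62 mm between centre lines (30 mm gap).
- blue_box: blue plastic slide box, closed, loose, about 70 g: 104 mm long (its x), 32 wide (its y), 22 high (its z), small white label on top near one end. Origin at the centre of its underside. Starts in the bottom layer of the pile, on the 4 mm thick, 130 mm square fixed cork mat (underside 4 mm above the bench), parallel to the other bottom box, 62 mm between centre lines (30 mm gap).
- yellow_box: yellow plastic slide box, closed, loose, about 70 g: 104 mm long (its x), 32 wide (its y), 22 high (its z), small white label on top near one end. Origin at the centre of its underside. Starts in the top layer of the pile, across the two bottom boxes (underside 26 mm above the bench), parallel to the other top box, 62 mm between centre lines (30 mm gap).
- green_box: green plastic slide box, closed, loose, about 70 g: 104 mm long (its x), 32 wide (its y), 22 high (its z), small white label on top near one end. Origin at the centre of its underside. Starts in the top layer of the pile, across the two bottom boxes (underside 26 mm above the bench), parallel to the other top box, 62 mm between centre lines (30 mm gap).
- red_tray: shallow open red tray with a pale grey pad inlaid flush in its floor, fixed to the bench: 132 mm long (its x), 60 mm wide (its y), 7 mm high outside; walls 3 mm, floor 3 mm thick, so its pocket is 126 x 54 mm and 4 mm deep. Origin at the centre of its underside, on the bench. A box fits either way round.
- blue_tray: shallow open blue tray with a pale grey pad inlaid flush in its floor, fixed to the bench: 132 mm long (its x), 60 mm wide (its y), 7 mm high outside; walls 3 mm, floor 3 mm thick, so its pocket is 126 x 54 mm and 4 mm deep. Origin at the centre of its underside, on the bench. A box fits either way round.
- yellow_tray: shallow open yellow tray with a pale grey pad inlaid flush in its floor, fixed to the bench: 132 mm long (its x), 60 mm wide (its y), 7 mm high outside; walls 3 mm, floor 3 mm thick, so its pocket is 126 x 54 mm and 4 mm deep. Origin at the centre of its underside, on the bench. A box fits either way round.
- green_tray: shallow open green tray with a pale grey pad inlaid flush in its floor, fixed to the bench: 132 mm long (its x), 60 mm wide (its y), 7 mm high outside; walls 3 mm, floor 3 mm thick, so its pocket is 126 x 54 mm and 4 mm deep. Origin at the centre of its underside, on the bench. A box fits either way round.
- amber_bottle: amber glass reagent bottle with black cap, 72 mm across, 160 mm high, loose, standing beside the work; origin at the centre of its underside. Not to be disturbed.
- white_jar: white jar with orange cap, 68 mm across, 90 mm high, loose, standing beside the work; origin at the centre of its underside. Not to be disturbed.

How it is judged:
By the outcome, as a careful person would: the job done as asked, in the order asked, and still so for the second after the job is handed in, with the robot touching nothing.
It also fails if it takes over 112 s, if anything falls off the work surface, if the arm or the gripper's body presses on something with over 40 N, if the wrist force passes 120 N, or if a joint passes its speed limit or range.

### The arm

A 6-joint arm with a two-finger parallel gripper is mounted at the origin on the work surface. World frame = base frame: x ahead of the robot, y to its left, z up, the work surface at z = 0. Lengths are in m, angles in rad, forces in N, time in s.
With the tool pointing down it reaches from about 0.375 to 0.9 m from the base axis. Payload 3.1 kg.
Tool frame: the origin (TCP) lies midway between the tips of the shut fingers; the grasp point (between the pads) lies 19 mm behind it (robot.hold_point_z is the distance from the TCP to the grasp point, in m); z points along the fingers, y is the line along which they close (so a half turn about z gives the same grasp; the last joint's range is limited). The gripper opens to 85 mm and grips with 20 to 120 N. Pads are 22 mm wide; open, the fingers measure 114 mm over their backs; the gripper's body (76 mm by 85 mm) begins 54 mm behind the grasp point. The pads swing forward as they close: fully open they stand 13 mm farther back than shut.
Start: joints at [-1.458, 0.527, 1.433, -0, 1.181, -0.178], TCP at [0.179, -0.599, 0.231] pointing down, gripper open.
Joint ranges: [-3.08, 3.08], [-0.75, 2.2], [0.22, 2.44], [-1.43, 4.57], [0, 2.65], [-2.85, 2.85]. Speed limits (rad/s): [2.79, 2.79, 3.14, 3.14, 3.14, 3.14].

### API

Orientations are given as [roll, pitch, yaw] about the fixed x, y, z axes, in that order (R = Rz(yaw) Ry(pitch) Rx(roll)).
In Python, from cell import monitor, imaging, robot gives the robot as it stands.
- The arm moves only by the tool move_arm, never from a script. Its argument "moves" is a list of rows, each an object with "travel": the shift along the world's x, y, z in m, a list of three; "twist": the turn about the world's z in degrees. In form: [{"travel": [dx, dy, dz], "twist": twist}, ...]. A call has 1 to 20 rows; each row is the pose to reach, as a shift and turn from the pose commanded when the call began; what a row does not reach only later rows make up. A row lasts 1/8 s, in which the tool goes at most 62.5 mm and 10.7 degrees, less where a joint would pass 70% of its speed; a pose out of reach is approached as far as the arm can. A call with a gripper value outside its range is refused whole. "claw" is the finger opening in m, from 0 to 0.0854, set as the call begins (left out, the last holds). The fingers move at their own pace and stop on an object; "force" is the grip in N (left out, the last holds). Time passes only in rows, so rows that repeat a pose let the fingers close. It gives the time, the measured TCP pose, the force, the opening and the grip force at its end, in the units of the state.
- monitor.get_obs(): the state, without advancing time (a new reading comes with each control period).
- imaging.camera(name): name is "scene" or "top" or "wrist"; returns a dict with "frame" (420x560x3 uint8, blue, green, red), "range_z" (420x560 float32, m along the optical axis (not along the pixel's ray), 0 where there is no reading), "fx", "fy", "cx", "cy" (pixels), "k1" (the pictures are not rectified: a ray, as slopes to the right and down, at radius r is drawn at 1 + k1 r^2 times it, then the intrinsics apply), "position" and "attitude" of the camera in the world; the wrist camera has in their place "mount" (4x4, takes a point from camera to tool coordinates, whose origin is the TCP and whose axes are the flange's). Camera axes: x right, y up, looking along -z (the intrinsics and any distortion apply to the point x, -y, -z); pixel columns grow to the right and rows downward; lengths in m; the calibration is good to about 2 mm. A picture is of the moment at which its call begins: read the wrist's pose just before it.
- robot.job_done(): hands the job in; it is judged then, once.
The state is a dict: "time": time; "joints": joint angles; "dq": joint speeds; "joint_efforts": joint torques, N m; "position": TCP position; "tcp_rot": TCP orientation; "contact_force": force on the tool from outside, world axes, zero at the start; "torque": the same for the moment, N m; "width": finger opening in m; "finger_force": force on a finger pad.
Only numpy, scipy, OpenCV 4.12 (cv2) and the standard library are available. Lean on these libraries where they do the work, as an engineer would, in place of code of your own. Each camera call takes 0.05 s, during which the arm holds its last target. There are 200 camera calls.

## Working session

There is one attempt and no reset: what is moved stays moved. The work goes in short steps, Python scripts to look and compute and a tool call to move; the robot and the scene stay as the last step left them, time stands still between calls to the robot, and variables do not carry over. Pictures are saved under pics/ and viewed, at most 14 in all, crops included, and the job is handed in when it is done.

Besides the shell and the picture viewer there is one more tool, called as name(argument=value, ...) on one line, values as JSON. move_arm: Moves the arm, as the interface text tells. Its arguments: {"type":"object","properties":{"moves":{"type":"array"},"claw":{"type":"number"},"force":{"type":"number"}},"required":["moves"]}

```bash
mkdir -p pics; ls; cat > h.py <<'E'
import numpy as np, cv2
from cell import monitor, imaging, robot
from scipy.spatial.transform import Rotation as R
def rot(a):
    a=np.array(a,float)
    return a if a.shape==(3,3) else (R.from_euler('xyz',a).as_matrix() if a.size==3 else R.from_quat(a).as_matrix())
def cloud(c):
    """world points HxWx3 of a fixed camera's picture"""
    K=np.array([[c['fx'],0,c['cx']],[0,c['fy'],c['cy']],[0,0,1.]]); h,w=c['range_z'].shape
    uv=np.stack(np.meshgrid(np.arange(w),np.arange(h)),-1).reshape(-1,1,2).astype(float)
    n=cv2.undistortPoints(uv,K,np.array([c['k1'],0,0,0.])).reshape(h,w,2); z=c['range_z']
    P=np.stack([n[...,0]*z,-n[...,1]*z,-z],-1)
    return P@rot(c['attitude']).T+np.array(c['position'])
E
python3 - <<'E'
from h import *
print(monitor.get_obs())
for n in('top','scene'):
    c=imaging.camera(n); print({k:v for k,v in c.items() if k not in('frame','range_z')})
    cv2.imwrite(f'pics/{n}0.png',c['frame']); np.savez(f'{n}0.npz',f=c['frame'],P=cloud(c),z=c['range_z'])
E
```

```text
pics
{'time': 0.0, 'joints': array([-1.45846121e+00,  5.28474061e-01,  1.43389344e+00, -1.20420603e-05,
        1.18138402e+00, -1.78472633e-01]), 'dq': array([ 0.00078428, -0.00141661,  0.00130422,  0.00093748, -0.00024005,
       -0.00037499]), 'joint_efforts': array([-1.80642575e-03, -4.42351341e+01, -1.78027850e+01, -3.02222425e-04,
        8.34850391e-03, -5.79788036e-06]), 'position': array([ 0.17916464, -0.59803095,  0.23033158]), 'tcp_rot': array([-3.13946610e+00, -3.72303327e-04,  2.90811942e-01]), 'contact_force': array([-0.75493492, -0.46146299, -0.5231942 ]), 'torque': array([0.01907618, 0.00387362, 0.02204012]), 'finger_force': 0.0, 'width': 0.08559492726642856}
{'fx': 458.97937455579955, 'fy': 458.97937455579955, 'cx': 274.616289878704, 'cy': 201.83498302995056, 'k1': -0.08306832911852488, 'position': array([ 3.14302526e-01, -8.50941143e-04,  1.36038066e+00]), 'attitude': array([ 0.15020387, -0.00614237, -1.59700212])}
{'fx': 480.22933552033567, 'fy': 480.22933552033567, 'cx': 278.565905622725, 'cy': 201.47679485576643, 'k1': -0.030994540800034647, 'position': array([0.97594595, 0.40716519, 1.13247289]), 'attitude': array([0.52435492, 0.00318275, 2.25915961])}
```

View pics/top0.png

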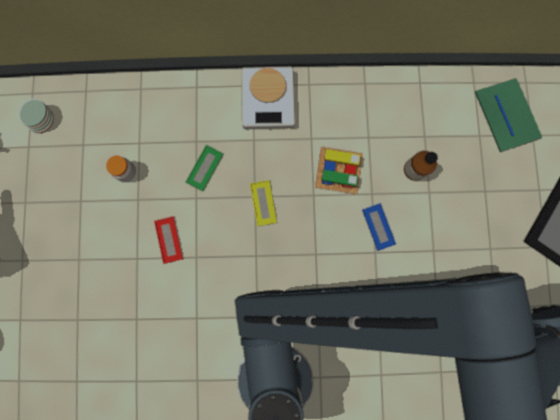

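View pics/scene0.png

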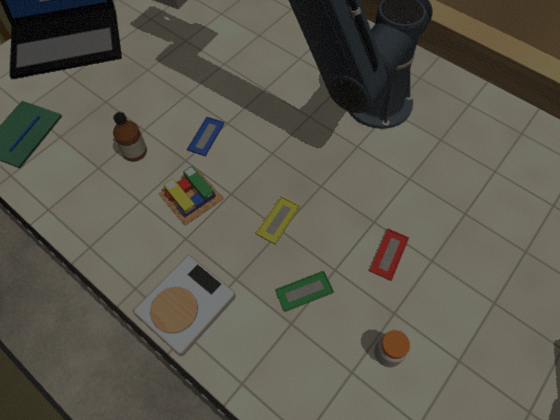

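The top view shows the pile at (340,170), and the trays at: red (169,240), green (205,168), yellow (264,203) and blue (379,227). The bottle is at (421,165) and the jar at (121,167).

```bash
cat > m.py <<'E'
from h import *
def masks(f):
    H=cv2.cvtColor(f,cv2.COLOR_BGR2HSV); h,s,v=[H[...,i].astype(int) for i in range(3)]; g=(s>130)&(v>50)
    return dict(red=g&((h<5)|(h>174)),yellow=g&(h>24)&(h<36)&(s>150),green=g&(h>50)&(h<80),blue=g&(h>105)&(h<125))
def rect(p):
    (c,(a,b),t)=cv2.minAreaRect((p*1000).astype(np.float32).reshape(-1,1,2))
    if a<b: a,b,t=b,a,t+90
    return np.round(c,1),round(a),round(b),round((t+90)%180-90,1)
def comps(f,P,minpx=25):
    for k,m in masks(f).items():
        n,l,st,_=cv2.connectedComponentsWithStats(m.astype(np.uint8),connectivity=8)
        for i in range(1,n):
            if st[i,4]<minpx: continue
            q=P[l==i]; q=q[np.abs(q[:,2])<.3]
            if len(q)>20: print(k,st[i],'z',np.round(np.percentile(q[:,2],[5,50,95])*1000),rect(q[:,:2]))
E
python3 - <<'E'
from m import *
for n in('top','scene'):
    d=np.load(n+'0.npz');print(n);comps(d['f'],d['P'])
    P=d['P'];t=P[(P[...,2]>-.02)&(P[...,2]<.02)];print('bench z',np.median(t[:,2]))
E
```

```text
top
red [345 165  11   9  76] z [21. 25. 30.] (array([ 610.3, -242.1]), 30, 23, 75.3)
red [155 217  28  46 576] z [-3.  3.  8.] (array([414.9, 303.5]), 130, 60, 13.0)
yellow [325 149  29  15 285] z [40. 47. 52.] (array([ 645.5, -208.5]), 87, 32, 78.3)
yellow [251 181  25  44 508] z [-2.  3.  8.] (array([518.,  20.]), 129, 57, 8.5)
green [187 147  35  43 413] z [-3.  2.  8.] (array([629.5, 196.3]), 127, 57, -28.2)
green [323 170  25  14 246] z [42. 47. 52.] (array([ 583.2, -194. ]), 73, 30, 78.7)
blue [496  96  18  40  79] z [15. 20. 24.] (array([ 772.8, -739.3]), 133, 13, 17.3)
blue [325 161  10   9  77] z [21. 26. 30.] (array([ 623.2, -181.1]), 28, 26, 85.4)
blue [363 204  32  46 483] z [-2.  2.  8.] (array([ 437. , -321.9]), 127, 58, 17.2)
bench z -0.0006988730452256453
scene
red [178 178  14  14 108] z [11. 24. 29.] (array([ 602.1, -238. ]), 31, 26, 80.5)
red [165 190   8  11  27] z [13. 23. 29.] (array([ 655.4, -250.4]), 34, 6, 77.3)
red [370 229  39  51 759] z [-2.  2.  7.] (array([414.1, 306.3]), 135, 59, 12.8)
yellow [165 186  29  24 294] z [43. 47. 50.] (array([ 644.4, -210.8
[... 419 characters left out ...]
31, 21, 47.4)
blue [33  0 18 13 77] z [48. 64. 85.] (array([  421.4, -1109.1]), 49, 17, -45.2)
blue [48  1 13  9 47] z [47. 63. 75.] (array([  383.3, -1081.3]), 41, 19, -41.7)
blue [62  0  8  9 25] z [47. 57. 69.] (array([  356.5, -1064.3]), 29, 14, -14.0)
blue [68  0 11  7 30] z [46. 55. 65.] (array([  334.9, -1045.3]), 35, 14, -25.9)
blue [84  0 15  5 32] z [45. 51. 62.] (array([  287.7, -1006.2]), 44, 15, -36.6)
blue [  9 116  30  35 100] z [10. 17. 22.] (array([ 776. , -742.1]), 139, 19, 18.0)
blue [188 118  36  37 431] z [-2.  2.  7.] (array([ 437.3, -320.8]), 134, 61, 18.2)
blue [191 193  13  14  98] z [21. 25. 29.] (array([ 616.2, -176.5]), 29, 27, 76.7)
bench z -0.0010926813972584881
```

move_arm(moves=[{"travel": [0.04, 0.036, 0.02], "twist": 6}, {"travel": [0.08, 0.071, 0.02], "twist": 12}, {"travel": [0.12, 0.107, 0.02], "twist": 18}, {"travel": [0.16, 0.142, 0.02], "twist": 24}, {"travel": [0.2, 0.178, 0.02], "twist": 30}, {"travel": [0.24, 0.214, 0.02], "twist": 36}, {"travel": [0.28, 0.25, 0.02], "twist": 42}, {"travel": [0.32, 0.285, 0.02], "twist": 48}, {"travel": [0.36, 0.321, 0.02], "twist": 54}, {"travel": [0.4, 0.357, 0.02], "twist": 60}, {"travel": [0.436, 0.39, 0.02], "twist": 62}, {"travel": [0.436, 0.39, 0.02], "twist": 62}, {"travel": [0.436, 0.39, 0.02], "twist": 62}])

```text
time: 1.72
position: [0.6145, -0.2087, 0.2506]
tcp_rot: [-3.14, 0.0, 1.373]
contact_force: [-0.8, 0.5, 0.2]
width: 0.0853
finger_force: 0.0
```

```bash
cat >> m.py <<'E'
def wrist(name):
    o=monitor.get_obs(); c=imaging.camera('wrist'); M=np.array(c['mount'])
    T=np.eye(4); T[:3,:3]=rot(o['tcp_rot']); T[:3,3]=o['position']; T=T@M
    P=cloud(dict(c,attitude=T[:3,:3],position=T[:3,3])); P[c['range_z']==0]=np.nan
    cv2.imwrite(f'pics/{name}.png',c['frame']); return c['frame'],P,c
E
python3 - <<'E'
from m import *
f,P,c=wrist('w1'); print(c['mount'],c['fx']); np.savez('w1.npz',f=f,P=P)
o=monitor.get_obs();print(o['time'],o['position'],np.degrees(o['tcp_rot']),o['joints'])
comps(f,P,200)
z=P[...,2];t=P[np.abs(z)<.006];print('bench',np.nanmedian(t[:,2]))
for n in('top0','scene0'):
    Q=np.load(n+'.npz')['P'].reshape(-1,3);
    for nm,cx,cy,h in(('bottle',.62,-.4,.16),('jar',.61,.4,.09)):
        s=Q[(abs(Q[:,0]-cx)<.12)&(abs(Q[:,1]-cy)<.12)&(Q[:,2]>h-.1)]
        if len(s): print(nm,s.min(0),s.max(0))
E
```

```text
[[ 7.99742101e-04  9.49362607e-01  3.14181476e-01  8.03331213e-02]
 [ 9.99999645e-01 -6.75389299e-04 -5.04652510e-04 -2.99323135e-04]
 [-2.66903416e-04  3.14181768e-01 -9.49362810e-01 -1.42181123e-01]
 [ 0.00000000e+00  0.00000000e+00  0.00000000e+00  1.00000000e+00]] 309.0172737206858
1.775 [ 0.61423952 -0.20929178  0.25082642] [-1.79909916e+02  6.65979549e-03  7.86098305e+01] [-5.00027161e-01  5.41723915e-01  1.34598350e+00 -6.07459968e-04
  1.25535228e+00 -3.01042229e-01]
red [260 183  24  26 623] z [19. 25. 27.] (array([ 604.3, -239.9]), 31, 29, 78.7)
yellow [  91    0   95   35 1515] z [1. 3. 7.] (array([498. ,  -8.4]), 105, 36, -12.7)
yellow [ 285  131   30   88 1995] z [46. 47. 49.] (array([ 641.8, -215.7]), 103, 31, 78.6)
green [ 230  133   29   87 1931] z [46. 47. 49.] (array([ 580.2, -205.2]), 102, 31, 78.8)
blue [259 134  26  26 659] z [24. 26. 27.] (array([ 616.6, -179.1]), 30, 30, -11.1)
blue [ 120  232   97   61 1683] z [1. 3. 7.] (array([ 486.2, -289.7]), 248, 87, 32.3)
bench -0.0004266767992254783
bottle [ 0.57121776 -0.47572819  0.06012992] [ 0.6417528  -0.40639992  0.16458422]
jar [ 0.49002192  0.28002886 -0.00982494] [0.72999317 0.51995133 0.09558218]
bottle [ 0.57492891 -0.47098019  0.060454  ] [ 0.64414638 -0.4024404   0.16287111]
jar [ 0.49003779  0.28009313 -0.0093355 ] [0.72999665 0.51998631 0.09576008]
```

View pics/w1.png

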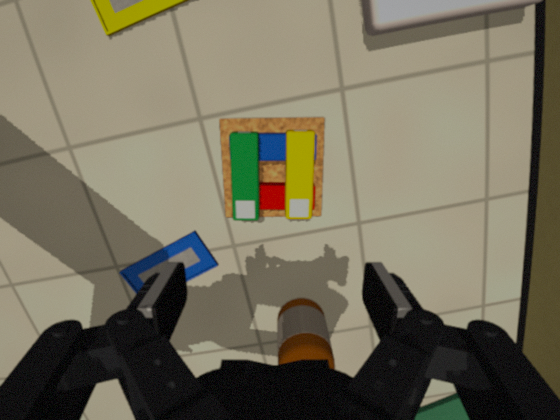

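The wrist view shows green centred at about (245,176) and yellow at (300,175), with blue and red under them; the labels are at the lower ends. The sizes (103x31, z 47, 62 mm apart) match the spec. I'll grip yellow first, with the fingertips kept high enough to clear the tray rim.

move_arm(moves=[{"travel": [0.027, -0.0065, -0.04], "twist": 0}, {"travel": [0.027, -0.0065, -0.09], "twist": 0}, {"travel": [0.027, -0.0065, -0.14], "twist": 0}, {"travel": [0.027, -0.0065, -0.17], "twist": 0}, {"travel": [0.027, -0.0065, -0.19], "twist": 0}, {"travel": [0.027, -0.0065, -0.205], "twist": 0}, {"travel": [0.027, -0.0065, -0.215], "twist": 0}, {"travel": [0.027, -0.0065, -0.22], "twist": 0}, {"travel": [0.027, -0.0065, -0.22], "twist": 0}, {"travel": [0.027, -0.0065, -0.22], "twist": 0}], claw=0.052, force=40)

```text
time: 3.02
position: [0.6428, -0.2154, 0.0321]
tcp_rot: [3.14, 0.0, 1.373]
contact_force: [0.1, -0.3, -0.2]
width: 0.0517
finger_force: 0.0
```

move_arm(moves=[{"travel": [0, 0, 0], "twist": 0}, {"travel": [0, 0, 0], "twist": 0}, {"travel": [0, 0, 0], "twist": 0}, {"travel": [0, 0, 0], "twist": 0}, {"travel": [0, 0, 0], "twist": 0}, {"travel": [0, 0, 0], "twist": 0}], claw=0.026)

```text
time: 3.78
position: [0.6428, -0.2155, 0.0321]
tcp_rot: [3.14, 0.0, 1.373]
contact_force: [0.1, -0.6, 5.8]
width: 0.0314
finger_force: 40.7
```

```bash
python3 - <<'E'
from m import *
f,P,c=wrist('w2')
E
```

```text
(no output)
```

View pics/w2.png

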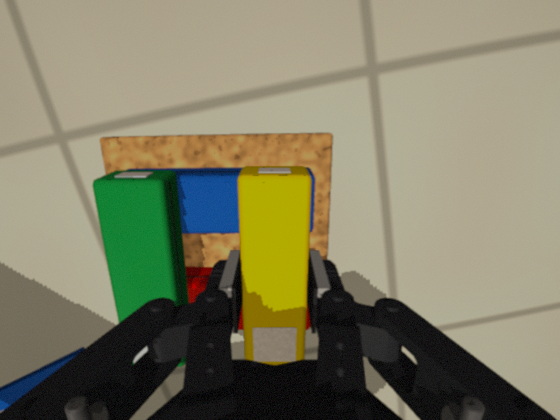

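The picture shows yellow between the pads at about (275,290), with green clear of the fingers. Lifting it now and carrying it to 20 mm above the yellow tray.

move_arm(moves=[{"travel": [0, 0, 0.01], "twist": 0}, {"travel": [0, 0, 0.03], "twist": 0}, {"travel": [0, 0, 0.06], "twist": 0}, {"travel": [-0.01, 0.02, 0.08], "twist": -6}, {"travel": [-0.025, 0.048, 0.08], "twist": -14}, {"travel": [-0.04, 0.076, 0.08], "twist": -22}, {"travel": [-0.055, 0.105, 0.08], "twist": -30}, {"travel": [-0.07, 0.134, 0.08], "twist": -38}, {"travel": [-0.085, 0.162, 0.08], "twist": -46}, {"travel": [-0.1, 0.19, 0.08], "twist": -54}, {"travel": [-0.112, 0.215, 0.08], "twist": -62}, {"travel": [-0.12, 0.23, 0.08], "twist": -68}, {"travel": [-0.124, 0.237, 0.07], "twist": -70}, {"travel": [-0.124, 0.237, 0.04], "twist": -70}, {"travel": [-0.124, 0.237, 0.02], "twist": -70}, {"travel": [-0.124, 0.237, 0.0], "twist": -70}, {"travel": [-0.124, 0.237, 0.0], "twist": -70}, {"travel": [-0.124, 0.237, 0.0], "twist": -70}])

```text
time: 6.08
position: [0.5189, 0.0217, 0.0323]
tcp_rot: [3.141, -0.001, 0.151]
contact_force: [-0.3, 0.7, -1.0]
width: 0.0311
finger_force: 40.1
```

```bash
python3 - <<'E'
from m import *
f,P,c=wrist('w3'); comps(f,P,200)
E
```

```text
yellow [  218   135   111   148 10701] z [ 2. 47. 49.] (array([542.8,  26.3]), 78, 62, 8.9)
yellow [ 230  286   89   76 1983] z [ 3. 48. 49.] (array([490.1,  16.9]), 79, 57, 8.6)
green [  0   0  27  56 784] z [2. 5. 8.] (array([619. , 175.8]), 31, 15, -28.4)
```

View pics/w3.png

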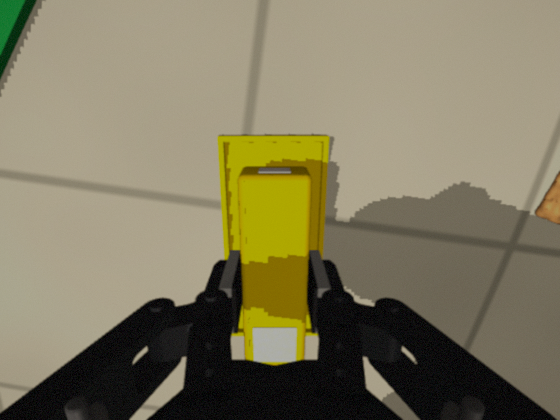

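The box hangs centred in the tray's width (box columns 240–310, tray 220–328) and parallel to it. Lowering.

move_arm(moves=[{"travel": [0, 0, -0.008], "twist": 0}, {"travel": [0, 0, -0.014], "twist": 0}, {"travel": [0, 0, -0.018], "twist": 0}, {"travel": [0, 0, -0.02], "twist": 0}, {"travel": [0, 0, -0.0215], "twist": 0}, {"travel": [0, 0, -0.0225], "twist": 0}, {"travel": [0, 0, -0.0225], "twist": 0}, {"travel": [0, 0, -0.0225], "twist": 0}])

```text
time: 7.12
position: [0.5182, 0.0218, 0.009]
tcp_rot: [3.142, -0.0, 0.151]
contact_force: [-0.7, 0.7, 3.1]
width: 0.0308
finger_force: 40.5
```

Contact is about 4 N, so it's seated. Releasing, rising and moving back over green.

move_arm(moves=[{"travel": [0, 0, 0], "twist": 0}, {"travel": [0, 0, 0], "twist": 0}, {"travel": [0, 0, 0], "twist": 0}, {"travel": [0, 0, 0], "twist": 0}, {"travel": [0, 0, 0.02], "twist": 0}, {"travel": [0, 0, 0.06], "twist": 0}, {"travel": [0, 0, 0.12], "twist": 0}, {"travel": [0.004, -0.016, 0.17], "twist": 5}, {"travel": [0.01, -0.04, 0.2], "twist": 13}, {"travel": [0.018, -0.068, 0.22], "twist": 22}, {"travel": [0.026, -0.1, 0.22], "twist": 31}, {"travel": [0.035, -0.13, 0.22], "twist": 40}, {"travel": [0.043, -0.16, 0.22], "twist": 49}, {"travel": [0.052, -0.19, 0.22], "twist": 58}, {"travel": [0.06, -0.217, 0.22], "twist": 67}, {"travel": [0.062, -0.227, 0.22], "twist": 70}, {"travel": [0.062, -0.227, 0.22], "twist": 70}, {"travel": [0.062, -0.227, 0.22], "twist": 70}], claw=0.052)

```text
time: 9.38
position: [0.5797, -0.2045, 0.2285]
tcp_rot: [-3.141, -0.001, 1.372]
contact_force: [0.1, -0.0, 0.6]
width: 0.0521
finger_force: 0.0
```

```bash
python3 - <<'E'
from m import *
f,P,c=wrist('w4'); comps(f,P,200)
c=imaging.camera('top');print('top');comps(c['frame'],cloud(c),60)
E
```

```text
red [ 290  185   57   28 1519] z [19. 25. 27.] (array([ 623.5, -243.4]), 65, 31, -11.7)
yellow [115   0  76  28 734] z [2. 4. 8.] (array([487.1, -11. ]), 79, 27, -13.1)
green [ 260  131   30   94 2159] z [46. 47. 49.] (array([ 579.9, -204.8]), 103, 31, 78.6)
blue [ 291  133   59   29 1580] z [24. 25. 27.] (array([ 635.5, -182.9]), 65, 31, -11.1)
blue [ 137  237  103   71 1745] z [1. 3. 7.] (array([ 478.6, -290.3]), 243, 94, 35.9)
top
red [155 217  28  46 576] z [-2.  3.  8.] (array([414.6, 303.3]), 129, 59, 12.0)
yellow [251 181  23  28 388] z [-0. 20. 28.] (array([540.8,  24.1]), 83, 57, 8.4)
green [187 146  35  44 418] z [-2.  3.  8.] (array([630.2, 196.1]), 127, 57, -28.8)
blue [495  96  19  40  76] z [15. 19. 24.] (array([ 773.9, -740.2]), 136, 9, 17.9)
blue [370 204  25  46 392] z [-2.  3.  8.] (array([ 437.1, -321.9]), 127, 58, 17.1)
```

View pics/w4.png

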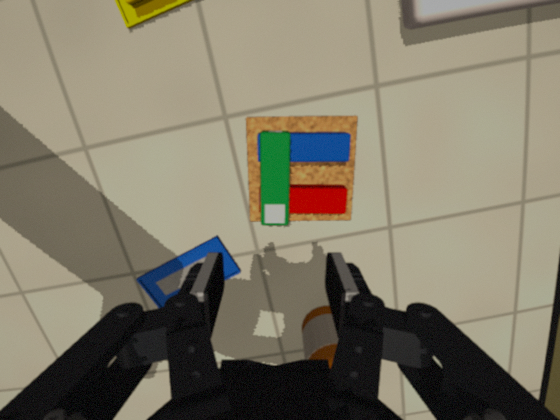

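Green is untouched at (275,178) and the bottom boxes haven't moved. Descending on green.

move_arm(moves=[{"travel": [0, 0.0005, -0.05], "twist": 0}, {"travel": [0, 0.0005, -0.1], "twist": 0}, {"travel": [0, 0.0005, -0.145], "twist": 0}, {"travel": [0, 0.0005, -0.17], "twist": 0}, {"travel": [0, 0.0005, -0.185], "twist": 0}, {"travel": [0, 0.0005, -0.193], "twist": 0}, {"travel": [0, 0.0005, -0.1975], "twist": 0}, {"travel": [0, 0.0005, -0.1975], "twist": 0}, {"travel": [0, 0.0005, -0.1975], "twist": 0}])

```text
time: 10.6
position: [0.5808, -0.205, 0.0322]
tcp_rot: [3.14, 0.001, 1.373]
contact_force: [-0.5, -0.2, -0.7]
width: 0.0521
finger_force: 0.0
```

move_arm(moves=[{"travel": [0, 0, 0], "twist": 0}, {"travel": [0, 0, 0], "twist": 0}, {"travel": [0, 0, 0], "twist": 0}, {"travel": [0, 0, 0], "twist": 0}, {"travel": [0, 0, 0], "twist": 0}, {"travel": [0, 0, 0], "twist": 0}], claw=0.026)

```text
time: 11.35
position: [0.5808, -0.2051, 0.0321]
tcp_rot: [3.14, 0.001, 1.373]
contact_force: [-0.4, -0.5, 5.5]
width: 0.0314
finger_force: 41.0
```

move_arm(moves=[{"travel": [0, 0, 0.01], "twist": 0}, {"travel": [0, 0, 0.03], "twist": 0}, {"travel": [0, 0, 0.06], "twist": 0}, {"travel": [0.003, 0.02, 0.08], "twist": 4}, {"travel": [0.007, 0.055, 0.08], "twist": 11}, {"travel": [0.012, 0.095, 0.08], "twist": 18}, {"travel": [0.017, 0.135, 0.08], "twist": 26}, {"travel": [0.022, 0.175, 0.08], "twist": 34}, {"travel": [0.027, 0.215, 0.08], "twist": 42}, {"travel": [0.032, 0.255, 0.08], "twist": 50}, {"travel": [0.037, 0.295, 0.08], "twist": 58}, {"travel": [0.042, 0.335, 0.08], "twist": 65}, {"travel": [0.046, 0.37, 0.08], "twist": 70}, {"travel": [0.049, 0.395, 0.08], "twist": 73}, {"travel": [0.05, 0.402, 0.07], "twist": 73}, {"travel": [0.05, 0.402, 0.04], "twist": 73}, {"travel": [0.05, 0.402, 0.015], "twist": 73}, {"travel": [0.05, 0.402, 0.0], "twist": 73}, {"travel": [0.05, 0.402, 0.0], "twist": 73}, {"travel": [0.05, 0.402, 0.0], "twist": 73}])

```text
time: 13.85
position: [0.631, 0.197, 0.0321]
tcp_rot: [3.141, 0.001, 2.646]
contact_force: [-0.5, -0.0, -1.5]
width: 0.0308
finger_force: 40.3
```

```bash
python3 - <<'E'
from m import *
f,P,c=wrist('w5'); comps(f,P,200)
E
```

```text
yellow [  0 272  27  34 518] z [2. 3. 7.] (array([575.7,  26.2]), 33, 13, -81.4)
green [  219   126   111   235 18039] z [ 2. 47. 48.] (array([628. , 197.4]), 132, 60, -28.8)
```

View pics/w5.png

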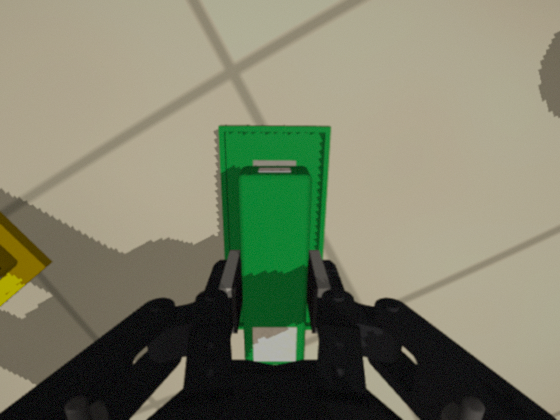

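The box is centred and parallel in the green tray (box columns 240–310, tray 218–330). Lowering and releasing.

move_arm(moves=[{"travel": [-0.001, 0, -0.008], "twist": 0}, {"travel": [-0.001, 0, -0.014], "twist": 0}, {"travel": [-0.001, 0, -0.018], "twist": 0}, {"travel": [-0.001, 0, -0.02], "twist": 0}, {"travel": [-0.001, 0, -0.0215], "twist": 0}, {"travel": [-0.001, 0, -0.0225], "twist": 0}, {"travel": [-0.001, 0, -0.0225], "twist": 0}, {"travel": [-0.001, 0, -0.0225], "twist": 0}])

```text
time: 14.9
position: [0.6293, 0.1973, 0.0091]
tcp_rot: [3.141, 0.0, 2.647]
contact_force: [-0.6, -0.3, 1.4]
width: 0.0309
finger_force: 40.5
```

move_arm(moves=[{"travel": [0, 0, 0], "twist": 0}, {"travel": [0, 0, 0], "twist": 0}, {"travel": [0, 0, 0], "twist": 0}, {"travel": [0, 0, 0], "twist": 0}, {"travel": [0, 0, 0.02], "twist": 0}, {"travel": [0, 0, 0.06], "twist": 0}, {"travel": [0, 0, 0.12], "twist": 0}, {"travel": [0, -0.01, 0.17], "twist": -5}, {"travel": [-0.002, -0.03, 0.2], "twist": -15}, {"travel": [-0.004, -0.06, 0.21], "twist": -25}, {"travel": [-0.006, -0.09, 0.2115], "twist": -35}, {"travel": [-0.008, -0.12, 0.2115], "twist": -45}, {"travel": [-0.01, -0.15, 0.2115], "twist": -55}, {"travel": [-0.012, -0.18, 0.2115], "twist": -65}, {"travel": [-0.013, -0.21, 0.2115], "twist": -75}, {"travel": [-0.015, -0.24, 0.2115], "twist": -85}, {"travel": [-0.017, -0.27, 0.2115], "twist": -95}, {"travel": [-0.018, -0.3, 0.2115], "twist": -105}, {"travel": [-0.02, -0.33, 0.2115], "twist": -115}, {"travel": [-0.022, -0.36, 0.2115], "twist": -125}], claw=0.052)

```text
time: 17.4
position: [0.6072, -0.1637, 0.222]
tcp_rot: [3.14, -0.001, 0.46]
contact_force: [0.7, 0.3, -0.7]
width: 0.052
finger_force: 0.0
```

move_arm(moves=[{"travel": [-0.001, -0.02, 0], "twist": -9}, {"travel": [-0.002, -0.045, 0], "twist": -19}, {"travel": [-0.003, -0.067, 0], "twist": -29}, {"travel": [-0.0025, -0.077, 0], "twist": -38}, {"travel": [-0.0025, -0.077, 0], "twist": -38}, {"travel": [-0.0025, -0.077, 0], "twist": -38}])

```text
time: 18.15
position: [0.6047, -0.2392, 0.2211]
tcp_rot: [-3.142, -0.001, -0.195]
contact_force: [0.2, -0.7, -0.1]
width: 0.0524
finger_force: 0.0
```

```bash
python3 - <<'E'
from m import *
f,P,c=wrist('w6'); comps(f,P,200)
o=monitor.get_obs();print(o['position'],o['joints'][5])
c=imaging.camera('scene');print('scene');comps(c['frame'],cloud(c),60); cv2.imwrite('pics/scene6.png',c['frame'])
E
```

```text
red [ 263  127   28   91 1948] z [24. 25. 27.] (array([ 607.3, -242.1]), 103, 29, -11.9)
yellow [  53  225   84   93 2348] z [ 2. 24. 26.] (array([538.4, -73.6]), 268, 129, -78.2)
blue [ 204  128   33   90 2064] z [24. 25. 27.] (array([ 618.9, -181.2]), 102, 31, -10.7)
blue [ 319  234   78   76 1269] z [1. 3. 7.] (array([ 491.6, -304.3]), 245, 58, 17.8)
[ 0.60464688 -0.23899959  0.22089292] 1.2182127327180892
scene
red [165 175  37  26 394] z [10. 24. 28.] (array([ 608.8, -239.8]), 102, 35, -11.1)
red [370 229  39  51 756] z [-1.  2.  7.] (array([413.8, 305.9]), 135, 59, 13.0)
yellow [256 197  43  47 715] z [-1.  7. 26.] (array([518.1,  23.2]), 132, 59, 8.4)
blue [  6   0 100  18 832] z [46. 62. 91.] (array([  375.9, -1076.3]), 316, 31, -37.6)
blue [  9 116  31  35 105] z [11. 17. 20.] (array([ 777.3, -738.2]), 136, 21, 14.5)
blue [188 118  35  37 402] z [-2.  2.  8.] (array([ 437.6, -320.2]), 133, 60, 17.8)
blue [178 192  36  23 309] z [21. 25. 28.] (array([ 620.5, -177.7]), 100, 33, -9.4)
```

View pics/w6.png

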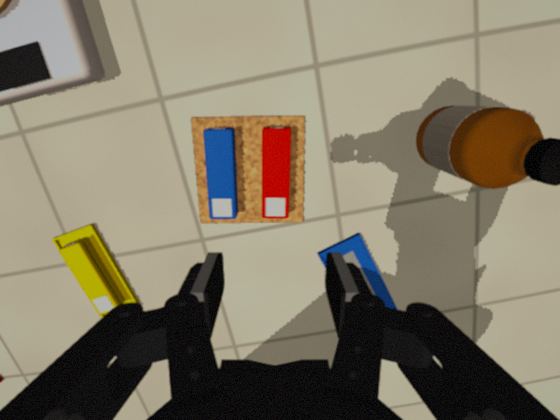

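View pics/scene6.png

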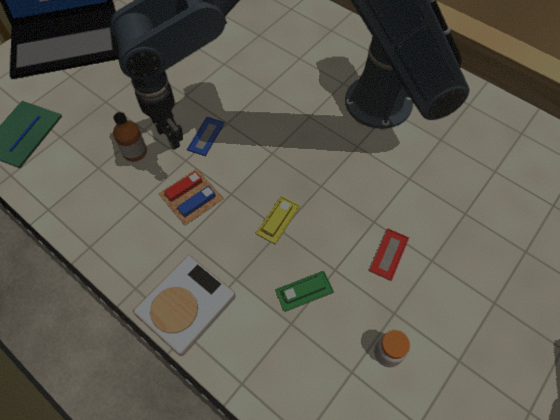

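Yellow and green lie in their trays. Red is at (277,172) and blue at (221,173) on the mat; the bottle is well clear on the right. Gripping red.

move_arm(moves=[{"travel": [0.0015, -0.001, -0.05], "twist": 0}, {"travel": [0.0015, -0.001, -0.1], "twist": 0}, {"travel": [0.0015, -0.001, -0.15], "twist": 0}, {"travel": [0.0015, -0.001, -0.18], "twist": 0}, {"travel": [0.0015, -0.001, -0.197], "twist": 0}, {"travel": [0.0015, -0.001, -0.206], "twist": 0}, {"travel": [0.0015, -0.001, -0.211], "twist": 0}, {"travel": [0.0015, -0.001, -0.211], "twist": 0}, {"travel": [0.0015, -0.001, -0.211], "twist": 0}])

```text
time: 19.38
position: [0.6068, -0.2411, 0.0104]
tcp_rot: [3.141, -0.002, -0.198]
contact_force: [0.2, 0.2, -0.3]
width: 0.0522
finger_force: 0.0
```

move_arm(moves=[{"travel": [0, 0, 0], "twist": 0}, {"travel": [0, 0, 0], "twist": 0}, {"travel": [0, 0, 0], "twist": 0}, {"travel": [0, 0, 0], "twist": 0}, {"travel": [0, 0, 0], "twist": 0}, {"travel": [0, 0, 0], "twist": 0}], claw=0.026)

```text
time: 20.12
position: [0.6068, -0.2411, 0.0102]
tcp_rot: [3.141, -0.002, -0.198]
contact_force: [-0.7, -0.7, 4.5]
width: 0.031
finger_force: 41.6
```

move_arm(moves=[{"travel": [0, 0, 0.01], "twist": 0}, {"travel": [0, 0, 0.03], "twist": 0}, {"travel": [0, 0, 0.07], "twist": 0}, {"travel": [-0.005, 0.016, 0.1], "twist": 1}, {"travel": [-0.018, 0.05, 0.1], "twist": 3}, {"travel": [-0.034, 0.096, 0.1], "twist": 5}, {"travel": [-0.051, 0.146, 0.1], "twist": 7}, {"travel": [-0.069, 0.196, 0.1], "twist": 9}, {"travel": [-0.086, 0.246, 0.1], "twist": 11}, {"travel": [-0.104, 0.296, 0.1], "twist": 13}, {"travel": [-0.121, 0.346, 0.1], "twist": 15}, {"travel": [-0.139, 0.396, 0.1], "twist": 17}, {"travel": [-0.156, 0.446, 0.1], "twist": 19}, {"travel": [-0.172, 0.49, 0.1], "twist": 21}, {"travel": [-0.184, 0.524, 0.1], "twist": 23}, {"travel": [-0.19, 0.541, 0.1], "twist": 24}, {"travel": [-0.1915, 0.546, 0.08], "twist": 24}, {"travel": [-0.1915, 0.546, 0.045], "twist": 24}, {"travel": [-0.1915, 0.546, 0.022], "twist": 24}, {"travel": [-0.1915, 0.546, 0.022], "twist": 24}])

```text
time: 22.62
position: [0.4142, 0.3043, 0.0304]
tcp_rot: [3.141, 0.003, 0.22]
contact_force: [-0.1, 1.0, -0.6]
width: 0.0311
finger_force: 41.0
```

```bash
python3 - <<'E'
from m import *
f,P,c=wrist('w7'); comps(f,P,200)
E
```

```text
red [  215   132   113   230 18210] z [ 2. 45. 46.] (array([412.9, 305.1]), 132, 60, 13.0)
green [501   0  59  31 999] z [2. 5. 7.] (array([563.2, 206.8]), 28, 15, -74.8)
```

View pics/w7.png

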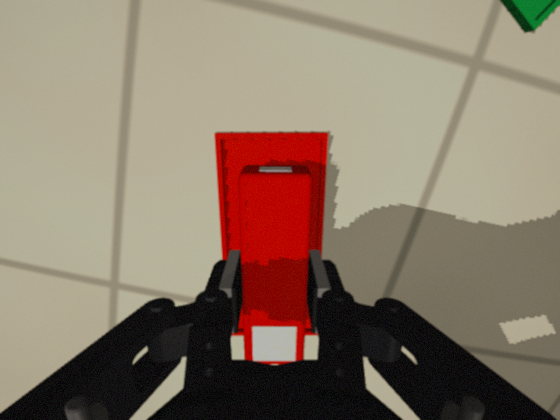

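Red is centred and parallel in its tray (box columns 240–310, tray 217–328). Lowering, then releasing.

move_arm(moves=[{"travel": [-0.0005, 0.0005, -0.008], "twist": 0}, {"travel": [-0.0005, 0.0005, -0.014], "twist": 0}, {"travel": [-0.0005, 0.0005, -0.018], "twist": 0}, {"travel": [-0.0005, 0.0005, -0.02], "twist": 0}, {"travel": [-0.0005, 0.0005, -0.0215], "twist": 0}, {"travel": [-0.0005, 0.0005, -0.0225], "twist": 0}, {"travel": [-0.0005, 0.0005, -0.0225], "twist": 0}, {"travel": [-0.0005, 0.0005, -0.0225], "twist": 0}])

```text
time: 23.68
position: [0.4143, 0.3058, 0.0092]
tcp_rot: [-3.142, -0.0, 0.221]
contact_force: [-1.6, -0.6, 4.3]
width: 0.0315
finger_force: 41.6
```

move_arm(moves=[{"travel": [0, 0, 0], "twist": 0}, {"travel": [0, 0, 0], "twist": 0}, {"travel": [0, 0, 0], "twist": 0}, {"travel": [0, 0, 0], "twist": 0}, {"travel": [0, 0, 0.02], "twist": 0}, {"travel": [0, 0, 0.06], "twist": 0}, {"travel": [0, 0, 0.11], "twist": 0}, {"travel": [0.006, -0.016, 0.14], "twist": -1}, {"travel": [0.022, -0.052, 0.14], "twist": -3}, {"travel": [0.042, -0.1, 0.14], "twist": -5}, {"travel": [0.063, -0.15, 0.14], "twist": -7}, {"travel": [0.084, -0.2, 0.14], "twist": -10}, {"travel": [0.105, -0.25, 0.14], "twist": -12}, {"travel": [0.126, -0.3, 0.14], "twist": -15}, {"travel": [0.147, -0.35, 0.14], "twist": -17}, {"travel": [0.168, -0.4, 0.14], "twist": -20}, {"travel": [0.188, -0.448, 0.14], "twist": -22}, {"travel": [0.199, -0.476, 0.14], "twist": -23}, {"travel": [0.2035, -0.486, 0.14], "twist": -23.5}, {"travel": [0.2035, -0.486, 0.14], "twist": -23.5}], claw=0.052)

```text
time: 26.18
position: [0.6173, -0.1799, 0.1484]
tcp_rot: [-3.141, 0.001, -0.19]
contact_force: [-0.3, -0.2, 0.1]
width: 0.052
finger_force: 0.0
```

```bash
python3 - <<'E'
from m import *
f,P,c=wrist('w8'); comps(f,P,200)
E
```

```text
yellow [  61  251   78   73 2164] z [ 2. 24. 25.] (array([570.7, -41.2]), 220, 76, -70.9)
blue [ 256  136   36  111 3052] z [24. 25. 27.] (array([ 618.2, -179.9]), 103, 30, -10.8)
blue [ 382  262   78   67 1731] z [1. 3. 7.] (array([ 515.8, -294.9]), 231, 59, 19.0)
```

Blue is at (618,-180), directly under the tool. Descending from cmd z 0.1485 to 0.009 and gripping.

move_arm(moves=[{"travel": [0, 0.0005, -0.05], "twist": 0}, {"travel": [0, 0.0005, -0.09], "twist": 0}, {"travel": [0, 0.0005, -0.115], "twist": 0}, {"travel": [0, 0.0005, -0.13], "twist": 0}, {"travel": [0, 0.0005, -0.137], "twist": 0}, {"travel": [0, 0.0005, -0.1395], "twist": 0}, {"travel": [0, 0.0005, -0.1395], "twist": 0}, {"travel": [0, 0.0005, -0.1395], "twist": 0}])

```text
time: 27.22
position: [0.6183, -0.18, 0.0102]
tcp_rot: [3.141, -0.002, -0.189]
contact_force: [0.7, 0.4, -0.3]
width: 0.0522
finger_force: 0.0
```

move_arm(moves=[{"travel": [0, 0, 0], "twist": 0}, {"travel": [0, 0, 0], "twist": 0}, {"travel": [0, 0, 0], "twist": 0}, {"travel": [0, 0, 0], "twist": 0}, {"travel": [0, 0, 0], "twist": 0}, {"travel": [0, 0, 0], "twist": 0}], claw=0.026)

```text
time: 27.98
position: [0.6182, -0.18, 0.01]
tcp_rot: [3.141, -0.001, -0.189]
contact_force: [0.8, -0.2, 5.4]
width: 0.0313
finger_force: 41.2
```

move_arm(moves=[{"travel": [0, 0, 0.01], "twist": 0}, {"travel": [0, 0, 0.03], "twist": 0}, {"travel": [0, 0, 0.07], "twist": 0}, {"travel": [-0.008, -0.006, 0.1], "twist": 1}, {"travel": [-0.03, -0.023, 0.1], "twist": 5}, {"travel": [-0.06, -0.047, 0.1], "twist": 10}, {"travel": [-0.09, -0.07, 0.1], "twist": 15}, {"travel": [-0.12, -0.094, 0.1], "twist": 20}, {"travel": [-0.15, -0.117, 0.1], "twist": 24}, {"travel": [-0.172, -0.134, 0.1], "twist": 27}, {"travel": [-0.1805, -0.141, 0.09], "twist": 28.5}, {"travel": [-0.1805, -0.141, 0.05], "twist": 28.5}, {"travel": [-0.1805, -0.141, 0.025], "twist": 28.5}, {"travel": [-0.1805, -0.141, 0.022], "twist": 28.5}, {"travel": [-0.1805, -0.141, 0.022], "twist": 28.5}])

```text
time: 29.85
position: [0.4377, -0.3212, 0.0322]
tcp_rot: [3.14, -0.001, 0.308]
contact_force: [0.0, 0.8, -0.8]
width: 0.0311
finger_force: 40.5
```

```bash
python3 - <<'E'
from m import *
f,P,c=wrist('w9'); comps(f,P,200)
E
```

```text
blue [  219   134   111   227 17135] z [ 2. 47. 49.] (array([ 435.4, -322.1]), 132, 59, 17.6)
```

View pics/w9.png

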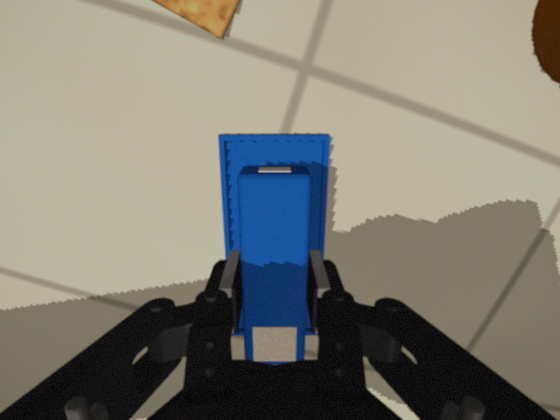

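Blue is centred and parallel over its tray. Lowering.

move_arm(moves=[{"travel": [-0.001, -0.0005, -0.008], "twist": 0}, {"travel": [-0.001, -0.0005, -0.014], "twist": 0}, {"travel": [-0.001, -0.0005, -0.018], "twist": 0}, {"travel": [-0.001, -0.0005, -0.02], "twist": 0}, {"travel": [-0.001, -0.0005, -0.0215], "twist": 0}, {"travel": [-0.001, -0.0005, -0.0225], "twist": 0}, {"travel": [-0.001, -0.0005, -0.0225], "twist": 0}, {"travel": [-0.001, -0.0005, -0.0225], "twist": 0}])

```text
time: 30.9
position: [0.4362, -0.3212, 0.009]
tcp_rot: [3.141, -0.0, 0.308]
contact_force: [0.0, 0.0, 1.8]
width: 0.0311
finger_force: 40.7
```

move_arm(moves=[{"travel": [0, 0, 0], "twist": 0}, {"travel": [0, 0, 0], "twist": 0}, {"travel": [0, 0, 0], "twist": 0}, {"travel": [0, 0, 0], "twist": 0}, {"travel": [0, 0, 0.02], "twist": 0}, {"travel": [0, 0, 0.06], "twist": 0}, {"travel": [0, 0, 0.11], "twist": 0}, {"travel": [0, 0, 0.16], "twist": 0}, {"travel": [-0.02, -0.02, 0.2], "twist": 0}, {"travel": [-0.05, -0.06, 0.22], "twist": 0}, {"travel": [-0.09, -0.1, 0.22], "twist": 0}, {"travel": [-0.13, -0.14, 0.22], "twist": 0}, {"travel": [-0.17, -0.18, 0.22], "twist": 0}, {"travel": [-0.21, -0.22, 0.22], "twist": 0}, {"travel": [-0.25, -0.26, 0.22], "twist": 0}, {"travel": [-0.25, -0.26, 0.22], "twist": 0}, {"travel": [-0.25, -0.26, 0.22], "twist": 0}], claw=0.052)

```text
time: 33.02
position: [0.1863, -0.5803, 0.2283]
tcp_rot: [-3.14, -0.001, 0.308]
contact_force: [0.6, 0.5, 0.1]
width: 0.052
finger_force: 0.0
```

```bash
python3 - <<'E'
from m import *
S=[]
for n in('top','scene'):
    c=imaging.camera(n); P=cloud(c); f=c['frame']; print(n); comps(f,P,60)
    S.append(f)
    Q=P.reshape(-1,3)
    s=Q[(abs(Q[:,0]-.61)<.1)&(abs(Q[:,1]+.44)<.1)&(Q[:,2]>.06)]; print('bottle',s.min(0),s.max(0))
    for nm,x,y in(('red',.4143,.305),('yellow',.5178,.0215),('green',.629,.1975),('blue',.4365,-.3215)):
        s=Q[(np.hypot(Q[:,0]-x,Q[:,1]-y)<.07)&(Q[:,2]>.019)&(Q[:,2]<.1)]; print(nm,len(s),'top z',np.round(np.percentile(s[:,2],[5,50,95]),4),rect(s[:,:2]))
    if n=='top': a=cv2.resize(f[130:280,140:420],None,fx=2.8,fy=2.8,interpolation=cv2.INTER_NEAREST)
cv2.imwrite('pics/end.png',a); cv2.imwrite('pics/endscene.png',S[1])
E
```

```text
top
red [155 217  28  46 779] z [-1.  7. 27.] (array([414.3, 303.4]), 129, 60, 12.1)
yellow [251 181  25  44 685] z [-1.  7. 27.] (array([517.8,  20. ]), 128, 57, 8.5)
green [187 146  35  44 641] z [-1.  9. 28.] (array([630.4, 195.8]), 127, 57, -28.9)
blue [496  96  18  40  76] z [14. 19. 24.] (array([ 773., -741.]), 132, 10, 17.6)
blue [363 204  32  46 700] z [-1.  8. 27.] (array([ 437.1, -321.7]), 127, 58, 17.6)
bottle [ 0.57115288 -0.47781166  0.06002246] [ 0.64205863 -0.4064347   0.16525611]
red 386 top z [0.0199 0.0238 0.0282] (array([415.9, 302.9]), 105, 33, 11.5)
yellow 361 top z [0.02   0.0241 0.0284] (array([520. ,  20.9]), 105, 32, 8.7)
green 359 top z [0.0199 0.0243 0.029 ] (array([631.9, 196.7]), 103, 34, -28.3)
blue 374 top z [0.0204 0.0243 0.0291] (array([ 438.1, -322.4]), 104, 34, 17.9)
scene
red [370 229  39  51 988] z [-1.  6. 26.] (array([413.5, 306.2]), 133, 59, 12.8)
yellow [256 197  44  47 739] z [-0.  7. 26.] (array([517.5,  22.9]), 132, 60, 8.2)
green [293 272  39  33 383] z [-1. 21. 27.] (array([616. , 205.9]), 97, 58, -28.3)
blue [ 35   0  27  13 123] z [46. 61. 74.] (array([  401.8, -1093.3]), 92, 22, -33.9)
blue [ 10 116  29  35  97] z [11. 16. 21.] (array([ 776.4, -738.6]), 135, 18, 12.7)
blue [188 118  36  37 524] z [-0.  9. 27.] (array([ 436.9, -320.9]), 134, 60, 18.2)
bottle [ 0.57443381 -0.46650985  0.06009498] [ 0.64464839 -0.40151516  0.163695  ]
red 479 top z [0.0204 0.0235 0.0269] (array([415.2, 306.8]), 108, 32, 11.9)
yellow 423 top z [0.0201 0.0236 0.0271] (array([519.3,  22.9]), 105, 33, 9.4)
green 542 top z [0.0201 0.0235 0.0271] (array([630.9, 198. ]), 104, 34, -28.5)
blue 318 top z [0.0204 0.0239 0.0273] (array([ 438.1, -319.6]), 106, 35, 18.3)
```

View pics/end.png

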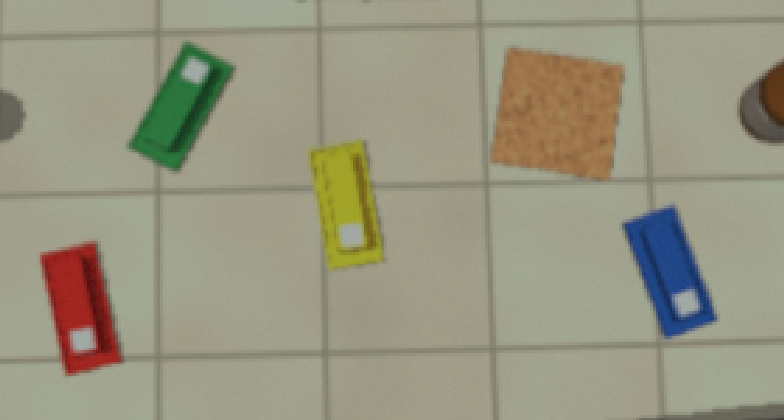

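View pics/endscene.png

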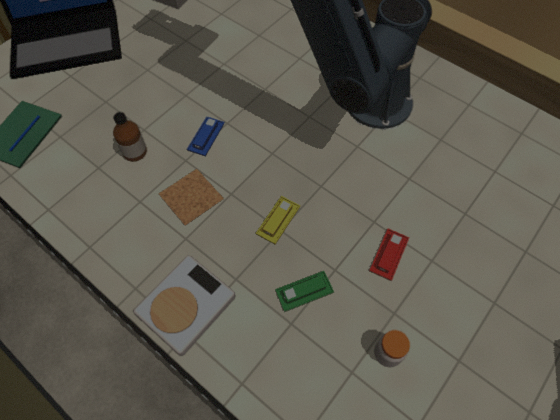

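All four boxes lie flat in their own trays, with tops at z of about 24–25 mm, centred within 2–3 mm and labels up. The bottle (128,138) and jar (394,347) haven't moved.

```bash
python3 -c "
from cell import robot
print(robot.job_done())"
```

```text
the job is handed in; nothing more can be done
None
```

I set all four boxes flat and label up in the trays of their own colours, left the bottle and jar where they stood, and handed the job in after about 33 s on the robot's clock.

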